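# Dispense a kiln post with the sprung kicker

### The arm

A 7-joint arm with a two-finger parallel gripper is mounted at the origin on the work surface. World frame = base frame: x ahead of the robot, y to its left, z up, the work surface at z = 0. Lengths are in m, angles in rad, forces in N, time in s.
With the tool pointing down it reaches from about 0.4 to 0.85 m from the base axis. Payload 10.4 kg.
Tool frame: the origin (TCP) lies at the very end of the fingers, on their centre line; the grasp point (between the pads) lies 19 mm behind it; z points along the fingers, y is the direction in which the jaws open and shut (so a half turn about z gives the same grasp; the last joint's range is limited). The gripper opens to 87 mm and grips with 3 to 60 N. Pads are 19 mm wide; open, the fingers measure 117 mm over their backs; the gripper's body (75 mm by 190 mm) begins 51 mm behind the grasp point.
Start: joints at [-1.357, 0.332, -0.065, 1.46, 0.022, 1.35, -0.088], TCP at [0.147, 0.608, 0.223] pointing down, gripper open.
Joint ranges: [-2.6, 2.6], [-0.5, 2.12], [-1.47, 1.34], [0.16, 2.42], [-1.27, 4.41], [0.06, 2.06], [-2.6, 2.6]. Speed limits (rad/s): [2.22, 2.22, 2.79, 2.79, 3.14, 3.14, 3.14].

### API

Orientations are given as a unit quaternion [x, y, z, w].
In Python, from bench import r, eyes, job gives the robot as it stands. The module is installed in compiled form; this text tells all that it offers.
- The arm moves only by the tool play_rows, never from a script. Its argument "motion" is a list of rows, each a list of 7 numbers: the shift along the tool's x, y, z as a fraction of full scale, then the turn, a rotation vector about the tool's x, y, z as a fraction of full scale, then the opening in per cent of the stroke, from 0 (shut) to 100 (fully open). A call has 1 to 5 rows; each row is the pose to reach, as a shift and turn from the pose commanded when the call began, along the tool's axes at that moment; what a row does not reach only later rows make up. Full scale, the value 1, is 0.2 m for a shift and 90 degrees for a turn. A row lasts 1/8 s, in which the tool goes at most 62.5 mm and 10.7 degrees, less where a joint would pass 70% of its speed; a pose out of reach is approached as far as the arm can. A call with a number of a shift or a turn outside -1 to 1 is refused whole. A call with a gripper value outside its range is refused whole. The fingers move at their own pace and stop on an object; "squeeze" is the grip in N (left out, the last holds). Time passes only in rows, so rows that repeat a pose let the fingers close. It gives the time, the measured TCP pose, the force and the opening at its end, in the units of the state.
- r.read_state(): the state, without advancing time (a new reading comes with each control period).
- eyes.camera(name): name is "side" or "top" or "wrist"; returns a dict with "image" (384x512x3 uint8, red, green, blue), "mtx" (3x3 intrinsics, pixels), "dist" ([k1, k2, p1, p2, k3] as OpenCV has them; the pictures are not rectified), "R" (3x3) and "t" (3): a world point X has camera coordinates R X + t. Camera axes: x right, y down, z forward; pixel columns grow to the right and rows downward; lengths in m; the calibration is good to about 2 mm. A picture is of the moment at which its call begins. There is no depth.
- job.close_job(): hands the job in, once; it reports no verdict.
Trained networks look in a picture, given as the dict that the camera call returned (one of the last four; its "shot" number tells which), for a name from the list of things; names that differ only in an ending like _2 or _b are one class to them, and where a whole thing is asked for, a point or a joint stands for the part that bears it (a point fixed in the world has none). Each returns a list of dicts, best first, with "p" (0 to 1); they miss things now and then, are a little off and sometimes report something else, mostly with a low value. They report only what shows in the picture. A call takes as long as a camera call.
- eyes.regions_of(picture, label): "region" (384x512 bool, what is visible of it) and "xy" ([column, row] in pixels, amid what is visible of it).
- eyes.landmark_of(picture, label): "xy" ([column, row] in pixels: a listed point, or the origin of a listed thing).
The state is a dict: "time": time; "joint_positions": joint angles; "joint_vel": joint speeds; "joint_torque": joint torques, N m; "ee_pos": TCP position; "eef_rot": TCP orientation; "ft_force": force on the tool from outside, world axes, zero at the start; "torque": the same for the moment, N m; "width": finger opening in m.
Only numpy, scipy, OpenCV 4.12 (cv2) and the standard library are available. Lean on these libraries where they do the work, as an engineer would, in place of code of your own. Each camera call takes 0.05 s, during which the arm holds its last target. There are 200 camera calls.

### The job

Dispense the kiln post: push the dispenser's sprung striker arm back by its paddle, away from the post, until its hidden sear catches and it stays cocked when you let go, without forcing it hard against its stop. Then, standing clear of the arm, press the trigger pad down gently so that the striker flies back and knocks the post off the bed into the pick-up tray. Do not touch the post yourself, and leave everything else on the counter where it stands.

Things in the scene. Friction and masses are not known exactly. Their poses are not given: they have to be found in the camera images.
- dispenser: Kiln-post dispenser fixed to the counter: plywood base 285 x 285 x 12 mm with a metal drum. Origin on the drum's axis at counter height, z up. In its axes: the striker at rest points along -x; the post bed (rollers between rails 41 mm apart, rail tops 38 mm above the counter) runs along +y at x -140 mm, y 10 to 140 mm; the tray follows at y 140 to 342 mm; the trigger is on the drum's +y side.
- pivot (a point): Centre of the drum's top (drum radius 62 mm), on the striker's vertical pivot axis, 50 mm above the counter; axes as the dispenser's. Inside the drum are the sear, set differently each time and not visible, and 0.06 rad (6 mm at the paddle) beyond its catch a rigid stop: an arm felt at the stop (force climbing steeply over the spring's) has caught.
- striker (a joint): Angle of the sprung striker arm, rad: 0 at rest, its rubber ball head just short of the post; grows as it is pushed back, anticlockwise from above, towards the dispenser's -y. Spring about 1.35 N m per rad (12.5 N per rad at the paddle). The sear catches somewhere between 0.68 and 1.22; before that the arm follows the finger back, caught it stays. Never load it with more than 35 N.
- paddle (a point): Centre of the arm's upright steel cocking paddle, 30 mm along the arm, 8 mm thick, 42 mm tall (62 to 104 mm above the counter), 108 mm from the pivot axis. x axis along the arm to the pivot, y its normal: push its +y face towards -y with closed fingers, following the arc. The arm's bar, 18 mm wide, lies under it (top 62 mm up); the ball head, 24 mm, hangs at 141 mm from the axis.
- trigger_pad (a point): Centre of the top face of the trigger pad, a steel plate 30 x 30 x 6 mm on the outer end of a rocker; 112 mm from the pivot axis along the dispenser's +y and 64 mm above the counter when up. Press it straight down: it is sprung, trips after 8 to 13 mm with about 5 to 12 N and bottoms rigidly after about 16 mm; never more than 35 N. It rises again when let go.
- post_center (a point): Centre of the kiln post to be dispensed: a buff fired-clay bar 32 x 32 x 90 mm with a round hole through its length, about 0.12 kg, lying along its own y axis on the rollers of the bed, in front of the striker's head.
- tray (a point): Middle of the pick-up tray, at the top of its rollers, 20 mm above the counter; tray 108 mm wide (dispenser's x) and 202 mm long inside, walls to 40 mm above the counter. The post must end wholly in it.
- jar_a: Glaze jar beside the tray, green with a white cap, 52 mm across, 65 mm tall; origin under its centre. Leave alone.
- jar_b: Another such jar on the right. Leave alone.
- jar_c: Larger glaze jar, 60 mm across, 80 mm tall, on the right. Leave alone.
- short_post: Short kiln post, 32 x 32 x 50 mm, lying on the dispenser's base plate at its (50, -110) mm corner, top 44 mm above the counter. Leave alone.
- long_post: Long kiln post, 32 x 32 x 150 mm, on the counter at the right. Leave alone.
- stilt: Three-armed clay stilt, 75 mm across, 10 mm thick, at the right. Leave alone.

How it is judged:
On the way, in this order (a step that is already met when the one before it is completed fails the run):
1. the striker stays cocked on its sear with the robot clear of it, the post still on the bed (value of joint striker above 0.6 rad and velocity of joint striker between -0.05 and 0.05 rad/s and y of post_center in the frame of dispenser below 0.09 m and contact force between each of the fingers, the arm and striker below 0.2 N), for 0.3 s.
2. the trigger is pressed with the robot clear of the striker, which is released (contact force between the fingers and trigger above 0.5 N and value of joint striker below 0.5 rad and contact force between each of the fingers, the arm and striker below 0.2 N).
At the end, for the whole second after the job is handed in: The post lies at rest wholly in the pick-up tray (its centre more than 195 mm along the dispenser's +y from the pivot, between the tray's sides, centre lower than 55 mm above the counter), the striker is back at rest within 0.2 rad of zero (x of post_center in the frame of dispenser between -0.2 and -0.08 m and y of post_center in the frame of dispenser above 0.195 m and height (world z) of post_center below 0.055 m and linear speed of post below 0.02 m/s and value of joint striker between -0.2 and 0.2 rad and velocity of joint striker between -0.1 and 0.1 rad/s); the robot touches nothing.
It fails at once if the striker is loaded by the robot with more than 35 N (contact force between any of the fingers, the arm and striker above 35 N).
It fails at once if the trigger is pressed with more than 35 N (contact force between any of the fingers, the arm and trigger above 35 N).
It fails at once if the robot touches the post (contact force between any of the fingers, the arm and post above 0.5 N).
It fails at once if a bystander is moved more than 30 mm (distance of any of jar_a, jar_b, jar_c, short_post, long_post, stilt from where it was at the start of the episode above 0.03 m).
It also fails if it takes over 58 s, if anything falls off the work surface, if the arm or the gripper's body presses on something with over 40 N, if the wrist force passes 120 N, or if a joint passes its speed limit or range.

## Working session

There is one attempt and no reset: what is moved stays moved. The work goes in short steps, Python scripts to look and compute and a tool call to move; the robot and the scene stay as the last step left them, time stands still between calls to the robot, and variables do not carry over. Pictures are saved under pics/ and viewed, about 8 in all and at most 12, crops included, and the job is handed in when it is done.

Besides the shell and the picture viewer there is one more tool, called by a JSON object that holds its "name" and its "arguments", one argument or row to a line. play_rows: Moves the arm, as the interface text tells. Shift numbers are shares of 0.2 m and turn numbers shares of 90 degrees, none past 1 either way. Its arguments: {"type":"object","properties":{"motion":{"type":"array","items":{"type":"array","items":{"type":"number"}}},"squeeze":{"type":"number"}},"required":["motion"]}

```bash
mkdir -p pics; cat > h.py <<'E'
import numpy as np, cv2
from bench import r, eyes, job
from scipy.spatial.transform import Rotation as Ro
def ray(p,xy):
    u=cv2.undistortPoints(np.array([[xy]],float),p["mtx"],np.array(p["dist"],float))[0,0]
    R=np.array(p["R"]);t=np.array(p["t"]); return -R.T@t, R.T@np.array([u[0],u[1],1.])
def atz(p,xy,z):
    c,d=ray(p,xy); return c+d*(z-c[2])/d[2]
def proj(p,X):
    R=np.array(p["R"]);return cv2.projectPoints(np.array(X,float).reshape(-1,3),cv2.Rodrigues(R)[0],np.array(p["t"],float),p["mtx"],np.array(p["dist"],float))[0].reshape(-1,2)
def tri(obs):
    A=0;b=0
    for c,d in obs:
        d=d/np.linalg.norm(d);P=np.eye(3)-np.outer(d,d);A=A+P;b=b+P@c
    return np.linalg.solve(A,b)
def save(p,n): cv2.imwrite("pics/"+n+".png",p["image"][:,:,::-1])
E
python3 - <<'E'
from h import *
np.set_printoptions(precision=4,suppress=True)
s=r.read_state();print(s["time"],s["ee_pos"],s["eef_rot"],s["ft_force"],s["width"])
P={n:eyes.camera(n) for n in("side","top")}
ims=[]
Z=dict(dispenser=0,pivot=.05,paddle=.083,trigger_pad=.064,post_center=.038,tray=.02,jar_a=0,short_post=.028)
for n,p in P.items():
    ims.append(p["image"]);print(n,"cam",ray(p,(256,192))[0])
for l,z in Z.items():
    o=[]
    for n,p in P.items():
        L=eyes.landmark_of(p,l)[:1]
        for e in L:
            o.append(ray(p,e["xy"]));print(l,n,round(e["p"],2),np.array(e["xy"]),atz(p,e["xy"],z))
    if len(o)==2: print("   tri",tri(o))
cv2.imwrite("pics/a.png",cv2.resize(np.vstack(ims),None,fx=.78,fy=.78)[:,:,::-1])
E
```

```text
0.0 [0.1465 0.6072 0.2217] [ 0.1181  0.993  -0.0007 -0.    ] [-0.0201 -0.1293  0.0457] 0.08717771878565357
side cam [ 0.2021 -0.5713  0.765 ]
top cam [ 0.2095 -0.0595  1.505 ]
dispenser side 0.91 [269.9 172.5] [ 0.6325 -0.0094  0.    ]
dispenser top 0.76 [229.3 173.6] [ 0.6375 -0.0082  0.    ]
   tri [ 0.6364 -0.0074 -0.0032]
pivot side 0.78 [269.8 159.1] [ 0.6343 -0.0047  0.05  ]
pivot top 0.6 [228.  169.3] [ 0.6377 -0.007   0.05  ]
   tri [ 0.6353 -0.0063  0.0517]
paddle side 0.96 [235.6 159.6] [0.5385 0.0204 0.083 ]
paddle top 0.66 [222.7 201.1] [0.529  0.0162 0.083 ]
   tri [0.5311 0.0147 0.0902]
trigger_pad side 0.44 [259.8 129.7] [0.674  0.1006 0.064 ]
trigger_pad top 0.71 [197.6 162.3] [0.6654 0.0858 0.064 ]
   tri [0.6609 0.0837 0.0818]
post_center side 0.82 [215.8 158.8] [0.5162 0.0949 0.038 ]
post_center top 0.56 [200.1 213.5] [0.5062 0.0921 0.038 ]
   tri [0.5094 0.0904 0.0434]
tray side 0.85 [202.8 121.5] [0.5763 0.2823 0.02  ]
tray top 0.57 [147.8 197.4] [0.5779 0.2555 0.02  ]
   tri [0.5669 0.2506 0.0475]
jar_a side 0.86 [244.2 122.3] [0.6964 0.2222 0.    ]
jar_a top 0.77 [376.2 176. ] [ 0.5835 -0.4851  0.    ]
   tri [ 0.408  -0.3202  0.5247]
short_post side 0.8 [293.6 192.7] [ 0.625  -0.1253  0.028 ]
short_post top 0.44 [267.8 163. ] [ 0.6531 -0.1359  0.028 ]
   tri [ 0.6381 -0.1302  0.0314]
```

View pics/a.png

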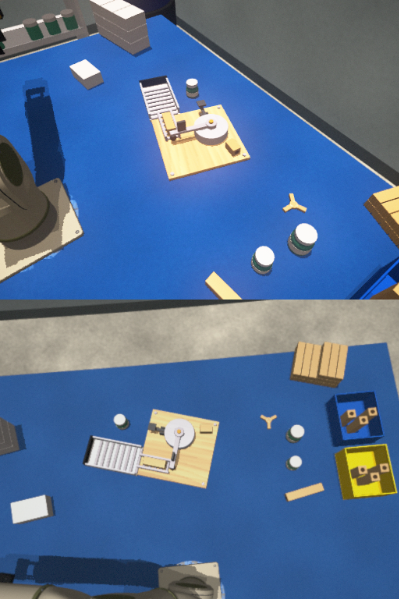

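The dispenser sits near (0.636, -0.007), yaw about -12° to -18°. In the top image its drum is at column 180, row 433 of the pasted-up view. The striker points at the robot and the tray goes left. I'll move above it for a wrist view.

{"name": "play_rows", "arguments": {
  "motion": [
    [-0.24,-0.18,-0.05,0,0,0,0],
    [-0.48,-0.36,-0.1,0,0,0,0],
    [-0.71,-0.54,-0.15,0,0,0,0],
    [-0.95,-0.72,-0.2,0,0,0,0],
    [-0.95,-0.72,-0.2,0,0,0,0]
  ],
  "squeeze": 20
}}

```text
time: 1.52
ee_pos: [0.3017, 0.4196, 0.264]
eef_rot: [0.122, 0.993, 0.001, 0.001]
ft_force: [-0.7, 1.1, 0.2]
width: 0.0448
```

{"name": "play_rows", "arguments": {
  "motion": [
    [-0.24,-0.18,-0.05,0,0,0,0],
    [-0.48,-0.36,-0.1,0,0,0,0],
    [-0.71,-0.54,-0.15,0,0,0,0],
    [-0.95,-0.72,-0.2,0,0,0,0],
    [-0.95,-0.72,-0.2,0,0,0,0]
  ]
}}

```text
time: 2.15
ee_pos: [0.4511, 0.235, 0.3034]
eef_rot: [0.122, 0.993, 0.0, 0.001]
ft_force: [-0.3, 2.0, -0.1]
width: 0.0015
```

{"name": "play_rows", "arguments": {
  "motion": [
    [-0.2,-0.16,-0.05,0,0,0,0],
    [-0.4,-0.32,-0.1,0,0,0,0],
    [-0.5,-0.5,-0.15,0,0,0,0],
    [-0.5,-0.6,-0.2,0,0,0,0],
    [-0.5,-0.6,-0.2,0,0,0,0]
  ]
}}

```text
time: 2.78
ee_pos: [0.5173, 0.0988, 0.3433]
eef_rot: [0.118, 0.993, 0.001, 0.001]
ft_force: [0.2, 0.6, -0.1]
width: 0.0001
```

```bash
python3 - <<'E'
from h import *
np.set_printoptions(precision=4,suppress=True)
s=r.read_state();print(s["time"],s["ee_pos"],s["eef_rot"],s["joint_positions"],s["ft_force"],s["width"])
p=eyes.camera("wrist");save(p,"w1");print(ray(p,(256,192)))
Z=dict(pivot=.05,paddle=.083,trigger_pad=.064,post_center=.044,tray=.02,short_post=.028)
for l,z in Z.items():
    for e in eyes.landmark_of(p,l)[:1]: print(l,round(e["p"],2),np.array(e["xy"]),atz(p,e["xy"],z))
E
```

```text
2.775 [0.5173 0.0988 0.3433] [0.1183 0.993  0.0007 0.0005] [-0.6846  0.0641  0.4369  1.5358 -0.028   1.5463  1.0859] [ 0.1732  0.5565 -0.1234] 0.00013207379473850203
(array([0.4487, 0.1153, 0.5056]), array([ 0.2628, -0.0571, -0.9633]))
paddle 0.8 [203.2 180.8] [0.5291 0.0187 0.083 ]
tray 0.66 [353.1 163.4] [0.571  0.2564 0.02  ]
short_post 0.17 [ 35.3 281.6] [ 0.6533 -0.365   0.028 ]
```

View pics/w1.png

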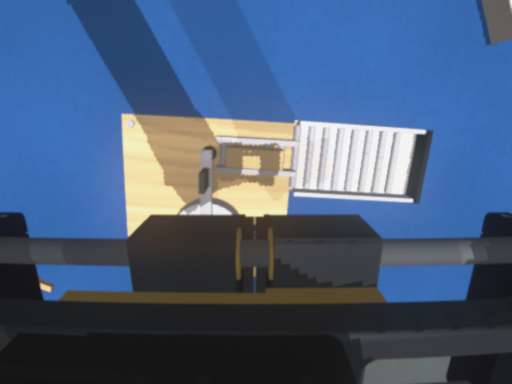

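The wrist view shows the striker paddle at (203,181), the tray at (355,162) and the base's near-right corner at (122,114). The gripper hides the drum and trigger, so I'll back off to see them.

{"name": "play_rows", "arguments": {
  "motion": [
    [0.2,-0.17,0,0,0,0,0],
    [0.4,-0.35,0,0,0,0,0],
    [0.4,-0.35,0,0,0,0,0],
    [0.4,-0.35,0,0,0,0,0]
  ]
}}

```text
time: 3.62
ee_pos: [0.4235, 0.0497, 0.3427]
eef_rot: [0.118, 0.993, 0.0, 0.0]
ft_force: [0.3, 0.4, 0.4]
width: 0.0002
```

```bash
python3 - <<'E'
from h import *
from scipy.optimize import least_squares
np.set_printoptions(precision=4,suppress=True)
s=r.read_state();print(s["time"],s["ee_pos"])
p=eyes.camera("wrist");save(p,"w2")
Z=dict(pivot=(0,0,.05),paddle=(-.108,0,.083),trigger_pad=(0,.112,.064),tray=(-.14,.241,.02),short_post=(.05,-.11,.028),post_center=None)
O=[]
for c in("wrist","side","top"):
    q=p if c=="wrist" else eyes.camera(c)
    for l,z in Z.items():
        for e in eyes.landmark_of(q,l)[:1]:
            if z is None: print(c,l,e["p"],e["xy"],atz(q,e["xy"],.044))
            else:
                print(c,l,round(e["p"],2),np.array(e["xy"]),atz(q,e["xy"],z[2]))
                if e["p"]>.4: O.append((atz(q,e["xy"],z[2])[:2],np.array(z[:2]),1. if c=="wrist" else .4,c+l))
def f(v,w=True):
    C,S=np.cos(v[2]),np.sin(v[2])
    return np.concatenate([(m-(v[:2]+[C*l[0]-S*l[1],S*l[0]+C*l[1]]))*(k if w else 1) for m,l,k,_ in O])
R=least_squares(f,[.635,-.01,-.25],loss="soft_l1",f_scale=.003);print(R.x,np.degrees(R.x[2]))
for o,e in zip(O,f(R.x,False).reshape(-1,2)):print(o[3],e*1000)
v=R.x;C,S=np.cos(v[2]),np.sin(v[2])
im=p["image"].copy()
L=[(0,0,.05),(-.108,0,.104),(0,.112,.064),(-.14,.241,.02),(-.194,.14,.04),(-.194,.342,.04),(-.086,.342,.04),(-.14,.01,.038),(-.14,.14,.038)]+[(.062*np.cos(a),.062*np.sin(a),.05) for a in np.arange(0,6.28,.5)]
for x,y in proj(p,[(v[0]+C*a-S*b,v[1]+S*a+C*b,c) for a,b,c in L]):
    cv2.circle(im,(int(round(x)),int(round(y))),2,(255,0,255),-1)
cv2.imwrite("pics/w2b.png",cv2.resize(im,None,fx=1.5,fy=1.5)[:,:,::-1])
E
```

```text
3.625 [0.4235 0.0497 0.3427]
wrist trigger_pad 0.6 [293.2 207.1] [0.5128 0.0912 0.064 ]
wrist tray 0.68 [388.4 206.1] [0.5662 0.2566 0.02  ]
wrist post_center 0.82 [294.4, 204.1] [0.5153 0.0953 0.044 ]
side pivot 0.86 [271.  159.8] [ 0.6354 -0.0088  0.05  ]
side paddle 0.57 [234.3 159.6] [0.5357 0.0225 0.083 ]
side trigger_pad 0.54 [256.6 131.8] [0.6609 0.0984 0.064 ]
side tray 0.96 [206.7 124.3] [0.5796 0.2628 0.02  ]
side short_post 0.53 [296.5 191.5] [ 0.6339 -0.1265  0.028 ]
side post_center 0.78 [213.7, 157.4] [0.5115 0.0977 0.044 ]
top pivot 0.7 [228.5 169.4] [ 0.6373 -0.0085  0.05  ]
top paddle 0.64 [220.3 200.2] [0.5325 0.0233 0.083 ]
top tray 0.65 [147.1 198.1] [0.5758 0.2578 0.02  ]
top short_post 0.77 [266.3 165.2] [ 0.6462 -0.1303  0.028 ]
[ 0.6294 -0.0126 -0.3026] -17.336491281122804
wristtrigger_pad [-149.9911   -3.0794]
wristtray [-1.3752 -2.5168]
sidepivot [5.9905 3.8182]
sidepaddle [9.3709 2.9101]
sidetrigger_pad [-1.8826  4.0903]
sidetray [12.0869  3.6985]
sideshort_post [-10.4054   6.0108]
toppivot [7.8713 4.1268]
toppaddle [6.1979 3.7377]
toptray [ 8.2349 -1.3472]
topshort_post [1.8631 2.2238]
```

View pics/w2b.png

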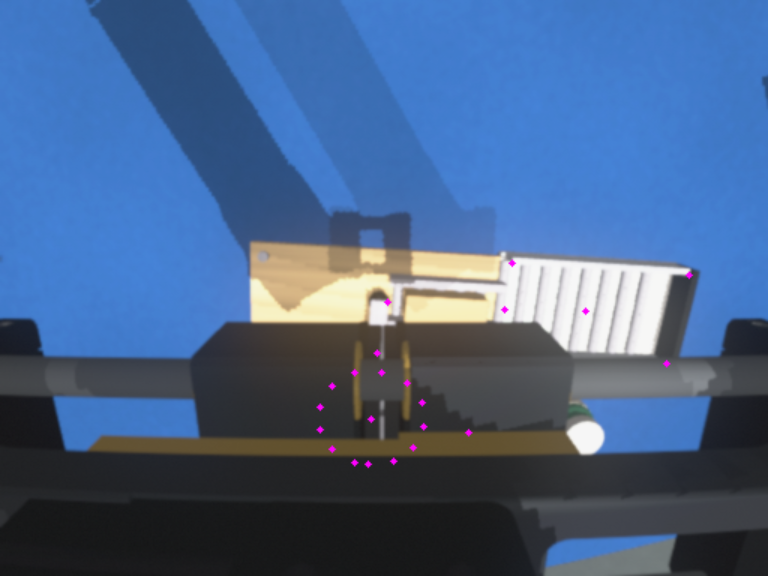

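The grip hides the +x side, and the wrist "trigger_pad" hit was really the post, so I'll drop it. Next I'll move past the dispenser, to +x, so everything shows.

{"name": "play_rows", "arguments": {
  "motion": [
    [-0.25,0.04,0,0,0,0,0],
    [-0.5,0.08,0,0,0,0,0],
    [-0.7,0.12,0,0,0,0,0]
  ]
}}

```text
time: 5.05
ee_pos: [0.5667, 0.0395, 0.3424]
eef_rot: [0.118, 0.993, -0.0, 0.0]
ft_force: [0.2, 0.6, 1.0]
width: 0.0001
```

{"name": "play_rows", "arguments": {
  "motion": [
    [-0.25,0.04,0,0,0,0,0],
    [-0.5,0.08,0,0,0,0,0],
    [-0.7,0.12,0,0,0,0,0],
    [-0.7,0.12,0,0,0,0,0],
    [-0.7,0.12,0,0,0,0,0]
  ]
}}

```text
time: 5.68
ee_pos: [0.7065, 0.0298, 0.3424]
eef_rot: [0.118, 0.993, -0.0, -0.0]
ft_force: [-0.4, -0.4, 0.0]
width: 0.0007
```

```bash
cat > fit.py <<'E'
from h import *
from scipy.optimize import least_squares
import sys
np.set_printoptions(precision=4,suppress=True)
s=r.read_state();print(s["time"],s["ee_pos"])
p=eyes.camera("wrist")
Z=dict(pivot=(0,0,.05),paddle=(-.108,0,.083),trigger_pad=(0,.112,.064),tray=(-.14,.241,.02),short_post=(.05,-.11,.028),post_center=None)
O=[]
for l,z in Z.items():
    for e in eyes.landmark_of(p,l)[:1]:
        zz=.044 if z is None else z[2]
        print(l,round(e["p"],2),np.array(e["xy"]),atz(p,e["xy"],zz))
        if z and e["p"]>.4 and l!="short_post": O.append((atz(p,e["xy"],z[2])[:2],np.array(z[:2]),1,l))
def f(v):
    C,S=np.cos(v[2]),np.sin(v[2])
    return np.concatenate([(m-(v[:2]+[C*l[0]-S*l[1],S*l[0]+C*l[1]]))*k for m,l,k,_ in O])
R=least_squares(f,[.635,-.01,-.3],loss="soft_l1",f_scale=.003);print(R.x,np.degrees(R.x[2]))
for o,e in zip(O,f(R.x).reshape(-1,2)):print(o[3],e*1000)
v=R.x;C,S=np.cos(v[2]),np.sin(v[2])
im=p["image"].copy()
L=[(0,0,.05),(-.108,0,.104),(0,.112,.064),(-.14,.241,.02),(-.194,.14,.04),(-.194,.342,.04),(-.086,.342,.04),(-.14,.01,.038),(-.14,.14,.038)]+[(.062*np.cos(a),.062*np.sin(a),.05) for a in np.arange(0,6.28,.5)]
for x,y in proj(p,[(v[0]+C*a-S*b,v[1]+S*a+C*b,c) for a,b,c in L]):
    cv2.circle(im,(int(round(x)),int(round(y))),1,(255,0,255),-1)
cv2.imwrite("pics/w3.png",cv2.resize(im,None,fx=1.5,fy=1.5)[:,:,::-1])
E
python3 fit.py
```

```text
5.675 [0.7065 0.0298 0.3424]
pivot 0.68 [215.1 115.3] [ 0.6309 -0.0128  0.05  ]
paddle 0.82 [217.1  33.4] [0.5295 0.0218 0.083 ]
trigger_pad 0.93 [290.3 119.2] [0.6623 0.0942 0.064 ]
tray 0.76 [377.3  32.6] [0.5674 0.2565 0.02  ]
short_post 0.8 [153.3 141.6] [ 0.6464 -0.1241  0.028 ]
post_center 0.57 [267.2  21.1] [0.5205 0.0934 0.044 ]
[ 0.631  -0.0127 -0.2963] -16.97729830947052
pivot [-0.153  -0.1349]
paddle [1.7808 2.9527]
trigger_pad [-1.4638 -0.182 ]
tray [-0.063  -2.2268]
```

View pics/w3.png

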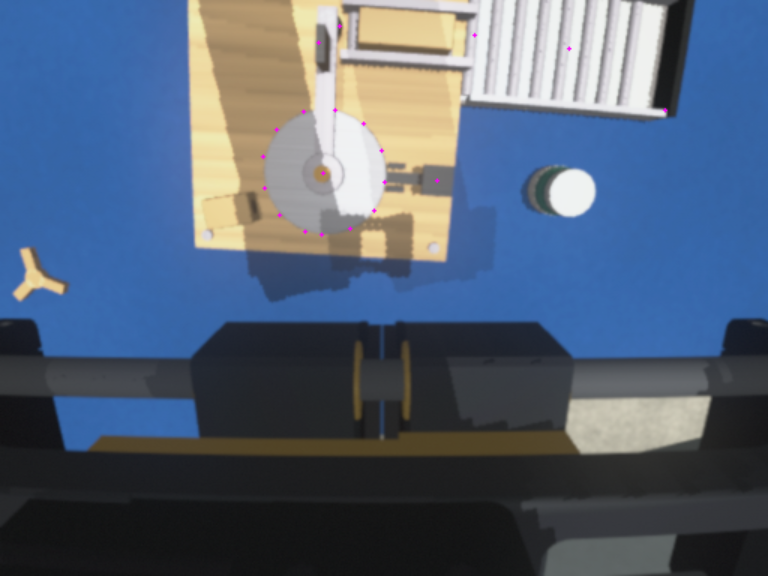

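The overlay matches: pivot at (323,174), trigger pad at (437,180), both in enlarged pixels, and the drum rim sits on its circle. Pose: pivot (0.631, -0.0127), yaw -17°. Next I'll move to the paddle's +y side and descend.

{"name": "play_rows", "arguments": {
  "motion": [
    [0.2,-0.02,0.15,0,0,0.02,0],
    [0.42,-0.05,0.3,0,0,0.038,0],
    [0.63,-0.07,0.45,0,0,0.038,0],
    [0.826,-0.095,0.6,0,0,0.038,0],
    [0.826,-0.095,0.75,0,0,0.038,0]
  ]
}}

```text
time: 6.65
ee_pos: [0.5394, 0.0513, 0.1923]
eef_rot: [0.147, 0.989, 0.001, -0.0]
ft_force: [1.0, 0.5, 0.6]
width: 0.0005
```

```bash
cat > st.py <<'E'
from h import *
np.set_printoptions(precision=4,suppress=True)
v=[.631,-.0127,-.2963]
s=r.read_state();e=np.array(s["ee_pos"]);R=Ro.from_quat(s["eef_rot"]).as_matrix()
C,S=np.cos(v[2]),np.sin(v[2]);d=e[:2]-v[:2];l=np.array([C*d[0]+S*d[1],-S*d[0]+C*d[1],e[2]])
ty=np.arctan2(R[1,1],R[0,1])-v[2]-np.pi/2
print(s["time"],"local",l,"toolyaw rel",ty,"F",s["ft_force"])
# in arm frame at angle ty
c,q=np.cos(ty),np.sin(ty);print("along,normal",-(c*l[0]+q*l[1]),-q*l[0]+c*l[1])
E
python3 st.py
```

```text
6.65 local [-0.1063  0.0345  0.1923] toolyaw rel 0.0016147676079381057 F [0.9765 0.5126 0.5973]
along,normal 0.10621945032820658 0.03468835705841556
```

{"name": "play_rows", "arguments": {
  "motion": [
    [-0.01,0,0.2,0,0,0,0],
    [-0.01,0,0.4,0,0,0,0],
    [-0.01,0,0.52,0,0,0,0],
    [-0.01,0,0.58,0,0,0,0],
    [-0.01,0,0.58,0,0,0,0]
  ]
}}

```text
time: 7.28
ee_pos: [0.5435, 0.0498, 0.0765]
eef_rot: [0.148, 0.989, -0.0, -0.0]
ft_force: [-0.3, -0.0, 0.5]
width: 0.0002
```

```bash
python3 st.py; python3 - <<'E'
from h import *
p=eyes.camera("side");i=p["image"][90:240,160:330]
q=eyes.camera("wrist")["image"]
cv2.imwrite("pics/s1.png",np.vstack([cv2.resize(i,(510,300),interpolation=cv2.INTER_CUBIC),cv2.resize(q,(510,290))])[:,:,::-1])
E
```

```text
7.275 local [-0.102   0.0342  0.0765] toolyaw rel -8.42419303188624e-05 F [-0.2809 -0.0345  0.5021]
along,normal 0.10196804474999403 0.03420848826480943
```

View pics/s1.png

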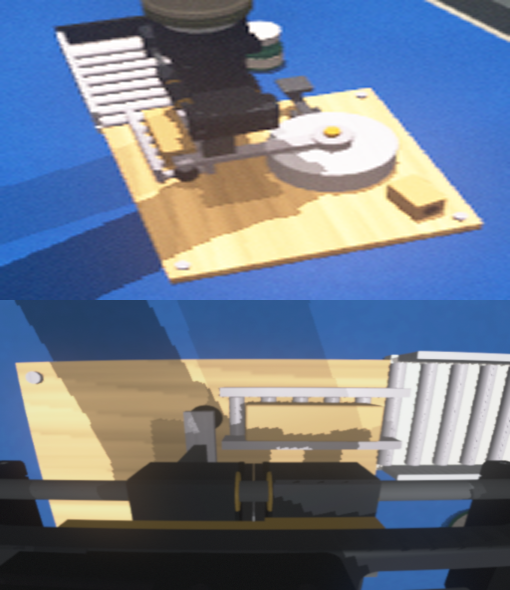

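The fingers stand beside the paddle and clear of the post: fingers at (218,140) in the side crop, ball at (185,172). Now I'll make contact and start along the arc.

{"name": "play_rows", "arguments": {
  "motion": [
    [0,-0.035,0,0,0,0,0],
    [0,-0.06,0,0,0,0,0],
    [0,-0.075,0,0,0,0,0]
  ]
}}

```text
time: 7.75
ee_pos: [0.5393, 0.0348, 0.0769]
eef_rot: [0.148, 0.989, 0.0, 0.0]
ft_force: [0.2, 0.5, 0.1]
width: 0.0003
```

{"name": "play_rows", "arguments": {
  "motion": [
    [0.006,-0.042,0,0,0,-0.051,0],
    [0.0085,-0.083,0,0,0,-0.102,0],
    [0.008,-0.125,0,0,0,-0.153,0],
    [0.004,-0.167,0,0,0,-0.204,0],
    [0.004,-0.167,0,0,0,-0.204,0]
  ]
}}

```text
time: 8.38
ee_pos: [0.529, 0.0039, 0.0768]
eef_rot: [-0.012, 1.0, 0.0, 0.0]
ft_force: [1.8, 3.0, -0.0]
width: 0.0006
```

```bash
python3 st.py
```

```text
8.375 local [-0.1024 -0.0139  0.0768] toolyaw rel 0.3193701769384665 F [ 1.7677  3.0268 -0.0091]
along,normal 0.10157191328621501 0.01893271403332355
```

{"name": "play_rows", "arguments": {
  "motion": [
    [0.006,-0.042,0,0,0,-0.051,0],
    [0.0085,-0.083,0,0,0,-0.102,0],
    [0.008,-0.125,0,0,0,-0.153,0],
    [0.004,-0.167,0,0,0,-0.204,0],
    [0.004,-0.167,0,0,0,-0.204,0]
  ]
}}

```text
time: 9.0
ee_pos: [0.529, -0.0281, 0.0767]
eef_rot: [-0.171, 0.985, 0.001, 0.0]
ft_force: [0.4, 8.2, 1.4]
width: 0.0003
```

{"name": "play_rows", "arguments": {
  "motion": [
    [0.0022,-0.0135,0,0,0,-0.017,0],
    [0.004,-0.026,0,0,0,-0.032,0],
    [0.004,-0.026,0,0,0,-0.032,0]
  ]
}}

```text
time: 9.38
ee_pos: [0.5298, -0.0326, 0.0767]
eef_rot: [-0.196, 0.981, 0.001, 0.0]
ft_force: [-0.7, 8.7, 2.2]
width: 0.0001
```

```bash
python3 st.py
```

```text
9.375 local [-0.0909 -0.0486  0.0767] toolyaw rel 0.6907731249051321 F [-0.6761  8.6621  2.2421]
along,normal 0.10103434594771676 0.020500262788449526
```

Tracking stiffness is about 6 N/mm. I'll ratchet forward 0.05 rad, less than the 0.06 catch-to-stop gap, and back off each time. If the force drops to zero, the arm is caught.

{"name": "play_rows", "arguments": {
  "motion": [
    [0.0034,-0.0207,0,0,0,-0.0255,0],
    [0.0034,-0.0207,0,0,0,-0.0255,0],
    [-0.003,0.0155,0,0,0,0.019,0],
    [-0.003,0.0155,0,0,0,0.019,0]
  ]
}}

```text
time: 9.88
ee_pos: [0.5291, -0.0289, 0.0767]
eef_rot: [-0.181, 0.983, 0.001, 0.0]
ft_force: [-1.4, 7.7, 2.2]
width: 0.0003
```

{"name": "play_rows", "arguments": {
  "motion": [
    [0.0048,-0.031,0,0,0,-0.038,0],
    [0.0077,-0.0624,0,0,0,-0.0764,0],
    [0.0077,-0.0624,0,0,0,-0.0764,0],
    [0.0041,-0.0259,0,0,0,-0.0318,0],
    [0.0041,-0.0259,0,0,0,-0.0318,0]
  ]
}}

```text
time: 10.5
ee_pos: [0.53, -0.0339, 0.0766]
eef_rot: [-0.206, 0.979, 0.001, -0.0]
ft_force: [-1.3, 8.5, 3.7]
width: 0.0005
```

{"name": "play_rows", "arguments": {
  "motion": [
    [0.0048,-0.031,0,0,0,-0.038,0],
    [0.0077,-0.0624,0,0,0,-0.0764,0],
    [0.0077,-0.0624,0,0,0,-0.0764,0],
    [0.0041,-0.0259,0,0,0,-0.0318,0],
    [0.0041,-0.0259,0,0,0,-0.0318,0]
  ]
}}

```text
time: 11.12
ee_pos: [0.5312, -0.0388, 0.0766]
eef_rot: [-0.23, 0.973, 0.002, -0.0]
ft_force: [-3.2, 7.8, 4.1]
width: 0.0007
```

```bash
python3 st.py
```

```text
11.125 local [-0.0878 -0.0541  0.0766] toolyaw rel 0.7604181529520653 F [-3.2286  7.8327  4.065 ]
along,normal 0.10089360747610893 0.02128885620306596
```

{"name": "play_rows", "arguments": {
  "motion": [
    [0.0048,-0.031,0,0,0,-0.038,0],
    [0.0077,-0.0624,0,0,0,-0.0764,0],
    [0.0077,-0.0624,0,0,0,-0.0764,0],
    [0.0041,-0.0259,0,0,0,-0.0318,0],
    [0.0041,-0.0259,0,0,0,-0.0318,0]
  ]
}}

```text
time: 11.75
ee_pos: [0.5329, -0.0465, 0.0764]
eef_rot: [-0.254, 0.967, 0.0, -0.0]
ft_force: [0.6, -0.1, 0.1]
width: 0.0006
```

The force went to zero after peak ≈0.88 rad, so it's caught. I'll back away, rise and confirm.

{"name": "play_rows", "arguments": {
  "motion": [
    [0,0.05,0,0,0,0,0],
    [0,0.1,-0.05,0,0,0,0],
    [0,0.12,-0.25,0,0,0,0],
    [0,0.12,-0.5,0,0,0,0],
    [0,0.12,-0.5,0,0,0,0]
  ]
}}

```text
time: 12.38
ee_pos: [0.5233, -0.0257, 0.1809]
eef_rot: [-0.255, 0.967, -0.0, 0.004]
ft_force: [-0.1, 0.5, 0.3]
width: 0.0008
```

```bash
python3 st.py; python3 - <<'E'
from h import *
np.set_printoptions(precision=4,suppress=True)
v=[.631,-.0127,-.2963]
s=r.read_state();print(s["ee_pos"],s["joint_positions"])
p=eyes.camera("side")
for e in eyes.landmark_of(p,"paddle")[:1]:
    x=atz(p,e["xy"],.083);print(e["p"],x,"theta",(np.arctan2(x[1]-v[1],x[0]-v[0])-v[2]-np.pi)%(2*np.pi))
i=p["image"][90:240,160:330]
cv2.imwrite("pics/s2.png",cv2.resize(i,(680,600),interpolation=cv2.INTER_CUBIC)[:,:,::-1])
e=np.array(s["ee_pos"]);R=Ro.from_quat(s["eef_rot"]).as_matrix()
C,S=np.cos(v[2]),np.sin(v[2]);T=np.array([v[0]-S*.116,v[1]+C*.116,.15])
print("to pad",T,"tool shift frac",R.T@(T-e)/.2)
E
```

```text
12.375 local [-0.0992 -0.0439  0.1809] toolyaw rel 0.8114094102418226 F [-0.1377  0.472   0.3238]
along,normal 0.10013455863575171 0.041774354622714366
[ 0.5233 -0.0257  0.1809] [-0.493   0.1311  0.4971  1.8141 -0.0685  1.2058  2.1105]
0.73 [ 0.6037 -0.1611  0.083 ] theta 1.6853208700676996
to pad [0.6649 0.0982 0.15  ] tool shift frac [-0.9202  0.1908  0.1603]
```

View pics/s2.png

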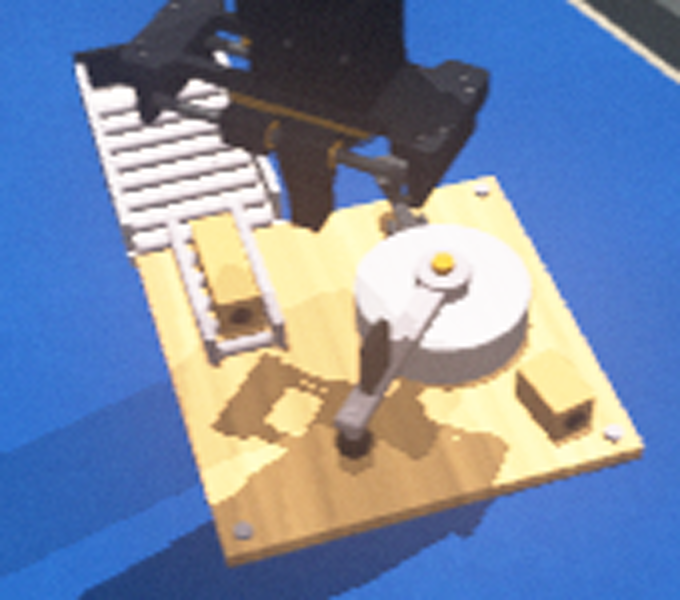

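The arm is cocked: paddle at (375,355), ball at (352,440), with the post still on the bed at (225,260). The network's paddle angle was wrong, because it saw the ball. I'll move over to the trigger pad and turn the tool back so the gripper's body stays out of the striker's sweep.

{"name": "play_rows", "arguments": {
  "motion": [
    [-0.18,0.04,0,0,0,0.11,0],
    [-0.37,0.08,0,0,0,0.22,0],
    [-0.55,0.12,0,0,0,0.33,0],
    [-0.74,0.15,0,0,0,0.43,0],
    [-0.92,0.18,0.1,0,0,0.516,0]
  ]
}}

```text
time: 13.1
ee_pos: [0.6647, 0.0969, 0.1561]
eef_rot: [0.15, 0.989, 0.0, 0.0]
ft_force: [0.6, -0.5, -0.0]
width: 0.0007
```

```bash
python3 st.py; python3 - <<'E'
from h import *
np.set_printoptions(precision=4,suppress=True)
q=eyes.camera("wrist");p=eyes.camera("side")
for c in(p,q):
    for e in eyes.landmark_of(c,"trigger_pad")[:1]: print(e["p"],e["xy"],atz(c,e["xy"],.064))
cv2.imwrite("pics/s3.png",np.vstack([cv2.resize(p["image"][90:240,160:330],(510,300),interpolation=cv2.INTER_CUBIC),cv2.resize(q["image"],(510,290))])[:,:,::-1])
E
```

```text
13.1 local [0.0002 0.1147 0.1561] toolyaw rel -0.004033038184261484 F [ 0.5553 -0.55   -0.0254]
along,normal 0.00023203532300251778 0.11468719324023754
0.51 [259.3, 133.1] [0.6641 0.089  0.064 ]
0.63 [253.3, 192.4] [0.6652 0.0958 0.064 ]
```

View pics/s3.png

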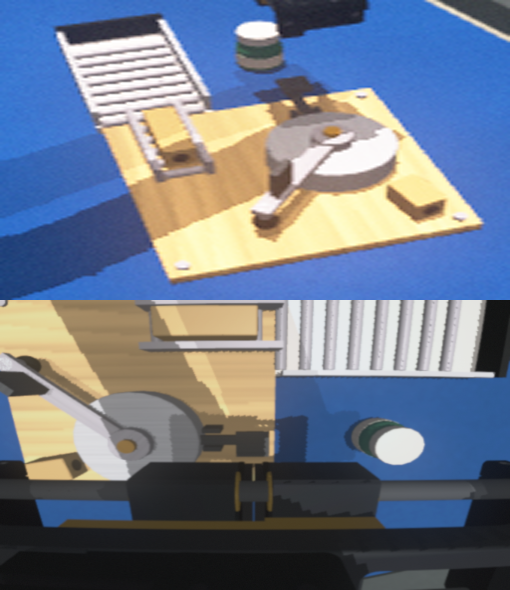

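The pad is right under the fingers, the striker is still cocked and the jar is clear. I'll descend to just above the pad.

{"name": "play_rows", "arguments": {
  "motion": [
    [0,-0.01,0.2,0,0,0,0],
    [0,-0.01,0.35,0,0,0,0],
    [0,-0.01,0.43,0,0,0,0],
    [0,-0.01,0.43,0,0,0,0]
  ]
}}

```text
time: 13.8
ee_pos: [0.6625, 0.0933, 0.0702]
eef_rot: [0.148, 0.989, -0.0, -0.001]
ft_force: [0.0, -0.5, 0.7]
width: 0.0002
```

{"name": "play_rows", "arguments": {
  "motion": [
    [0,0,0.01,0,0,0,0],
    [0,0,0.02,0,0,0,0],
    [0,0,0.03,0,0,0,0],
    [0,0,0.03,0,0,0,0]
  ]
}}

```text
time: 14.3
ee_pos: [0.6632, 0.094, 0.0647]
eef_rot: [0.147, 0.989, 0.0, 0.0]
ft_force: [-0.2, -0.6, 0.0]
width: 0.0002
```

Next I'll press about 8 mm in small steps, then 2 mm per call.

{"name": "play_rows", "arguments": {
  "motion": [
    [0,0,0.01,0,0,0,0],
    [0,0,0.02,0,0,0,0],
    [0,0,0.03,0,0,0,0],
    [0,0,0.04,0,0,0,0]
  ]
}}

```text
time: 14.8
ee_pos: [0.6645, 0.0975, 0.0584]
eef_rot: [0.146, 0.989, 0.002, 0.001]
ft_force: [-0.6, 8.5, 10.0]
width: 0.0008
```

{"name": "play_rows", "arguments": {
  "motion": [
    [0,0,0.005,0,0,0,0],
    [0,0,0.01,0,0,0,0],
    [0,0,0.01,0,0,0,0]
  ]
}}

```text
time: 15.18
ee_pos: [0.6648, 0.0983, 0.0568]
eef_rot: [0.146, 0.989, 0.003, 0.002]
ft_force: [-0.2, 9.5, 11.6]
width: 0.0003
```

```bash
cat > v.py <<'E'
from h import *
import sys
v=[.631,-.0127,-.2963]
p=eyes.camera("side")
cv2.imwrite("pics/%s.png"%sys.argv[1],cv2.resize(p["image"][90:240,160:330],(510,450),interpolation=cv2.INTER_CUBIC)[:,:,::-1])
C,S=np.cos(v[2]),np.sin(v[2])
for l in("post_center","paddle"):
  for e in eyes.landmark_of(p,l)[:1]:
    x=atz(p,e["xy"],.036 if l[1]=="o" else .083);d=x[:2]-v[:2];print(l,round(e["p"],2),e["xy"],"local",C*d[0]+S*d[1],-S*d[0]+C*d[1])
E
python3 v.py s4
```

```text
post_center 0.83 [217.1, 159.5] local -0.13808726571241212 0.0674385257514434
paddle 0.91 [252.4, 179.9] local -0.07710931912444922 -0.07862159510469326
```

Not tripped yet; the pad is about 7 mm down. I'll keep going.

{"name": "play_rows", "arguments": {
  "motion": [
    [0,0,0.005,0,0,0,0],
    [0,0,0.01,0,0,0,0],
    [0,0,0.01,0,0,0,0]
  ]
}}

```text
time: 15.7
ee_pos: [0.665, 0.0984, 0.0544]
eef_rot: [0.146, 0.989, 0.003, 0.002]
ft_force: [3.2, 10.7, 6.9]
width: 0.0004
```

```bash
python3 v.py s5
```

```text
post_center 0.71 [211.8, 139.9] local -0.1334861510430964 0.1532357806306672
paddle 0.62 [236.0, 152.8] local -0.09008294740880476 0.029417473122581625
```

Tripped. I'll lift off and check the post.

{"name": "play_rows", "arguments": {
  "motion": [
    [0,0,-0.04,0,0,0,0],
    [0,0,-0.12,0,0,0,0],
    [0,0,-0.3,0,0,0,0],
    [0,0,-0.55,0,0,0,0],
    [0,0,-0.55,0,0,0,0]
  ]
}}

```text
time: 16.48
ee_pos: [0.6653, 0.0932, 0.1677]
eef_rot: [0.148, 0.989, 0.001, 0.003]
ft_force: [0.3, 0.7, -0.9]
width: 0.0002
```

{"name": "play_rows", "arguments": {
  "motion": [
    [0,0,0,0,0,0,0],
    [0,0,0,0,0,0,0],
    [0,0,0,0,0,0,0],
    [0,0,0,0,0,0,0],
    [0,0,0,0,0,0,0]
  ]
}}

```text
time: 17.1
ee_pos: [0.6631, 0.0939, 0.1623]
eef_rot: [0.147, 0.989, -0.0, -0.0]
ft_force: [0.1, 0.0, 0.9]
width: 0.0007
```

```bash
python3 v.py s6; sleep 0; python3 v.py s7; python3 st.py
```

```text
post_center 0.81 [202.0, 120.7] local -0.14237689043144205 0.2509586837042898
paddle 0.71 [231.9, 162.7] local -0.11059822617441052 -0.0033737253524729546
post_center 0.87 [204.0, 122.6] local -0.13836388293012658 0.23980458947710453
paddle 0.97 [233.6, 157.6] local -0.10121141405779085 0.013662162225716385
17.4 local [-0.0004  0.1114  0.1625] toolyaw rel 0.0005323464593252059 F [ 0.7693  0.5424 -0.0051]
along,normal 0.0003508531453202909 0.11137471024249439
```

View pics/s7.png

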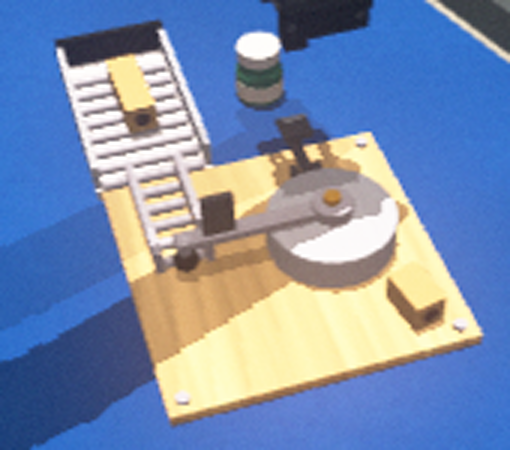

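The post is in the tray at (130,92), wholly inside the walls. The striker is back at rest with its ball at (187,260), and the pad is up. I'll let it settle a little longer, then hand in.

{"name": "play_rows", "arguments": {
  "motion": [
    [0,0,0,0,0,0,0],
    [0,0,0,0,0,0,0],
    [0,0,0,0,0,0,0],
    [0,0,0,0,0,0,0],
    [0,0,0,0,0,0,0]
  ]
}}

```text
time: 18.02
ee_pos: [0.6631, 0.0939, 0.1625]
eef_rot: [0.147, 0.989, 0.0, -0.0]
ft_force: [-0.2, 0.3, 0.1]
width: 0.0001
```

```bash
python3 v.py s8; python3 -c "
import cv2,numpy as np
print(cv2.absdiff(cv2.imread('pics/s7.png'),cv2.imread('pics/s8.png'))[:,:,:].max(2)[40:290,50:330].max())
from bench import job;print(job.close_job())"
```

```text
post_center 0.65 [202.3, 120.6] local -0.14136630082794424 0.25114511225061714
paddle 0.94 [234.4, 158.1] local -0.0996746248741517 0.011158925675534052
25
the job is handed in; nothing more can be done
None
```

The post is in the pick-up tray and the job is handed in, at about 18 s on the robot's clock. No verdict was reported.

- **Cocking:** I pushed the striker back by its paddle in steps smaller than the gap between the catch and the stop. It caught at about 0.85–0.88 rad. The highest force I read was about 9 N, taken between steps and not at their peaks.
- **Release:** With the arm clear of the striker, I pressed the trigger pad down about 10 mm until it tripped. The downward force was about 12 N. There was also about 10 N sideways, so the total was roughly 15 N at most.

**Last checks:**
- **Post:** it lies inside the tray, about 245 mm along the dispenser's +y and at x about -140 mm. Between the last two side pictures the tray and striker area hardly changed.
- **Striker and pad:** the striker is back at rest and the pad is up.
- **Clearance:** the gripper stands about 100 mm above the pad, touching nothing.
- **Bystanders:** `jar_a` and the short post show no sign of having moved. I did not check the other bystanders again, but the arm never went near them.

**Disagreements between readings:**
- The final post position varied by about 11 mm between network readings (240 to 251 mm); either is well past the 195 mm limit.
- One network angle for the cocked paddle (1.69 rad) was wrong. The picture and the measured poses contradicted it, so I ignored it.

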